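# Load the cheese press with its crank

## Task

Fit the loose crank all the way down onto the square end of the cheese press's screw, then wind it clockwise until the white band on the spring plunger has gone up into its housing and only the green and red bands still show. Stop there, with green still showing. Feel the crank on gently without forcing it, leave it seated on the screw when you let go, and leave the other things on the table where they are.

Things in the scene. Friction and masses are not known exactly. Their poses are not given: they have to be found in the camera images.
- press: Steel screw press, fixed, with a white mould in it, on a 200 x 250 mm drain board. Origin: centre of the board's underside, on the screw axis, z up, y along the crossbeam (40 mm wide; it and its nuts end at 224 mm). The screw is self-locking. Its spring plunger has bands that go up into the housing: white (3 mm), green (next 3 mm), then red; white is gone at 180 N on the mould, green at 340 N.
- square_top (a point): Centre of the top face of the screw's upright square end: 14 mm across flats, 22 mm long above a 20 mm round shoulder, tip edges chamfered 1 mm. x and y are square to its flats and turn with the screw. At the start 280 to 283 mm up; it sinks 10 mm per clockwise turn (seen from above), and the crank on it sinks along.
- crank: Loose steel crank lying flat, 0.4 to 0.6 kg. Origin: centre of the underside of its hub, 34 mm square, 32 mm tall, with a 15.2 mm square hole right through along z, sides parallel. Along +x runs a flat arm, 20 mm wide, 12 mm thick, underside level with the hub's, end at x = 104 mm. Fully down, the underside lies on the shoulder, 22 mm below square_top.
- handle_mid (a point): Middle of the crank's upright black handle, 26 mm across and 50 mm tall, spinning freely on its pin, at x = 90, z = 38.5 mm in the crank's frame; it runs from 13.5 to 63.5 mm above the crank's underside. Moving it takes about 7 N while the foot hangs free (less at rest), then 1 N more per 57 N on the mould: 3 N more at 180 N, 6 N more at 340 N.
- mould: White cheese mould standing in the press, 116 mm across, 80 mm tall, with its cream follower disc on top. Origin: centre of its underside. Fixed. The disc stands 3 to 17 mm above the rim, as the mould is filled; the press's foot meets it after 0.6 to 2.3 turns. Then the spring loads it: 20 N at first touch, 500 N more per turn.
- bottle_a: Amber bottle with blue label, 58 mm across, 111 mm tall; origin: centre of its underside. Bystander.
- bottle_b: Amber bottle with pale label, 58 mm across, 111 mm tall; origin: centre of its underside. Bystander.
- spare_mould: Empty white cheese mould, 116 mm across, 80 mm tall; origin: centre of its underside. Bystander.
- paddle: Cream four-well milk test paddle, 190 x 170 x 19 mm, lying flat; origin: centre of its underside. Bystander.
- syringe: Plastic syringe lying along its x, 135 mm long, 28 mm wide; origin: on the table below its middle. Bystander.
- brush: Blue-handled brush lying along its x, 190 mm long; origin: on the table below its middle. Bystander.
There are look-alikes about, which are no part of the job. Leave any orange look-alike of the crank alone.

How it is judged:
By the outcome, as a careful person would: the job done as asked, in the order asked, and still so for the second after the job is handed in, with the robot touching nothing.
It also fails if it takes over 72 s, if anything falls off the work surface, if the arm or the gripper's body presses on something with over 40 N, if the wrist force passes 120 N, or if a joint passes its speed limit or range.

## Robot

A 6-joint arm with a two-finger parallel gripper is mounted at the origin on the work surface. World frame = base frame: x ahead of the robot, y to its left, z up, the work surface at z = 0. Lengths are in m, angles in rad, forces in N, time in s.
With the tool pointing down it reaches from about 0.35 to 0.85 m from the base axis. Payload 8.1 kg.
Tool frame: the origin (TCP) lies at the very end of the fingers, on their centre line; the grasp point (between the pads) lies 19 mm behind it; z points along the fingers, y is the line along which they close (so a half turn about z gives the same grasp; the last joint's range is limited). The gripper opens to 93 mm and grips with 3 to 60 N. Pads are 15 mm wide; open, the fingers measure 128 mm over their backs; the gripper's body (75 mm by 188 mm) begins 65 mm behind the grasp point.
Start: joints at [-1.29, 0.13, 1.488, -0, 1.523, -0.085], TCP at [0.215, -0.56, 0.219] pointing down, gripper open.
Joint ranges: [-2.96, 2.96], [-0.89, 2.26], [0.02, 2.5], [-1.34, 4.48], [0, 2.73], [-2.66, 2.66]. Speed limits (rad/s): [2.39, 2.39, 2.79, 3.14, 3.14, 3.14].

## Interface

Orientations are given as a rotation vector (axis times angle).
In Python, from plant import monitor, eyes, ticket gives the robot as it stands.
- The arm moves only by the tool arm_command, never from a script. Its argument "deltas" is a list that holds one entry, the list of rows, each a list of 6 numbers: the shift along the world's x, y, z in cm, then the turn, a rotation vector about the world's x, y, z in degrees. In form: [[[tx, ty, tz, rx, ry, rz], ...]]. A call has 1 to 12 rows; each row shifts and turns the commanded pose from where the row before left it; what a row does not reach is not made up. A row lasts 1/12 s, in which the tool goes at most 41.7 mm and 7.16 degrees, less where a joint would pass 70% of its speed; a pose out of reach is approached as far as the arm can. A call is refused whole if a number of a shift passes 4.17 or a number of a turn 7.16, either way. A call with a gripper value outside its range is refused whole. "gripper" is the opening, from -1 (shut) to 1 (fully open), set as the call begins (left out, the last holds). The fingers move at their own pace and stop on an object; "squeeze" is the grip in N (left out, the last holds). Time passes only in rows, so rows that do not move let the fingers close. It gives the time, the measured TCP pose, the force, the opening and the grip force at its end, in the units of the state.
- monitor.read_state(): the state, without advancing time (a new reading comes with each control period).
- eyes.read_camera(name): name is "side" or "top" or "wrist"; returns the picture (400x640x3 uint8, blue, green, red); there is no depth.
- eyes.camera_model(name): a dict with "fx", "fy", "cx", "cy" (pixels), "k1" (the pictures are not rectified: a ray, as slopes to the right and down, at radius r is drawn at 1 + k1 r^2 times it, then the intrinsics apply), "rvec" (rotation vector, rad) and "tvec" (3), from world to camera coordinates, as OpenCV has them. Camera axes: x right, y down, z forward; pixel columns grow to the right and rows downward; lengths in m; the calibration is good to about 2 mm. A picture is of the moment at which its call begins: read the wrist's pose just before it. camera_model takes no time and is no camera call; for the wrist camera it gives the pose at the moment of the call.
- ticket.close_job(): hands the job in; it is judged then, once.
The state is a dict: "t": time; "q": joint angles; "dq": joint speeds; "joint_torque": joint torques, N m; "tool_pos": TCP position; "orientation": TCP orientation; "force": force on the tool from outside, world axes, zero at the start; "wrist_torque": the same for the moment, N m; "opening": finger opening in m; "gripper_force": force on a finger pad.
Only numpy, scipy, OpenCV 4.12 (cv2) and the standard library are available. Lean on these libraries where they do the work, as an engineer would, in place of code of your own. Each camera call takes 0.05 s, during which the arm holds its last target. There are 200 camera calls.

## Working session

There is one attempt and no reset: what is moved stays moved. The work goes in short steps, Python scripts to look and compute and a tool call to move; the robot and the scene stay as the last step left them, time stands still between calls to the robot, and variables do not carry over. Pictures are saved under pics/ and viewed, at most 10 in all, crops included, and the job is handed in when it is done.

Besides the shell and the picture viewer there is one more tool, called as name(argument=value, ...), one argument or row to a line, values as JSON. arm_command: Moves the arm, as the interface text tells. Its arguments: {"type":"object","properties":{"deltas":{"type":"array"},"gripper":{"type":"number"},"squeeze":{"type":"number"}},"required":["deltas"]}

```bash
mkdir -p pics
cat > h.py <<'E'
import numpy as np, cv2
from plant import monitor, eyes, ticket
def cam(n):
    m=eyes.camera_model(n); R=cv2.Rodrigues(np.array(m['rvec'],float))[0]; t=np.array(m['tvec'],float).reshape(3)
    return m,R,t
def ray(n,u,v,c=None):
    m,R,t=c or cam(n)
    x=np.array([(u-m['cx'])/m['fx'],(v-m['cy'])/m['fy']]); p=x.copy()
    for _ in range(20): p=x/(1+m['k1']*(p@p))
    d=R.T@np.array([p[0],p[1],1.]); return -R.T@t, d/np.linalg.norm(d)
def plane(n,u,v,z,c=None):
    o,d=ray(n,u,v,c); return o+d*(z-o[2])/d[2]
def tri(rs):
    A=np.zeros((3,3));b=np.zeros(3)
    for o,d in rs:
        P=np.eye(3)-np.outer(d,d);A+=P;b+=P@o
    x=np.linalg.solve(A,b); return x,[np.linalg.norm((np.eye(3)-np.outer(d,d))@(x-o)) for o,d in rs]
def proj(n,X,c=None):
    m,R,t=c or cam(n); p=R@np.array(X,float)+t; a=p[:2]/p[2]; a=a*(1+m['k1']*(a@a))
    return np.array([a[0]*m['fx']+m['cx'],a[1]*m['fy']+m['cy']])
E
python3 - <<'E'
from h import *
I={}
for n in("side","top","wrist"):
    I[n]=eyes.read_camera(n); cv2.imwrite(f'pics/{n}0.png',I[n])
    m,R,t=cam(n);print(n,(-R.T@t).round(3),R.round(2).tolist(),m['fx'])
s=monitor.read_state();print(s['t'],s['tool_pos'],s['orientation'],s['force'],s['opening'])
E
```

```text
side [0.059 0.995 0.926] [[-0.91, -0.41, 0.01], [-0.24, 0.52, -0.82], [0.33, -0.75, -0.57]] 443.9614868260552
top [0.322 0.009 1.676] [[0.02, -1.0, 0.02], [-0.99, -0.02, -0.12], [0.12, -0.02, -0.99]] 463.0802024564119
wrist [ 0.29  -0.53   0.384] [[0.36, -0.93, -0.0], [-0.89, -0.34, 0.29], [-0.27, -0.1, -0.96]] 334.5140876137239
0.15 [ 0.21448587 -0.55989064  0.21783563] [-3.08783818e+00 -5.71078695e-01  2.43437197e-04] [-0.51683801  0.49239405  0.5963731 ] 0.09318261982262997
```

View pics/top0.png

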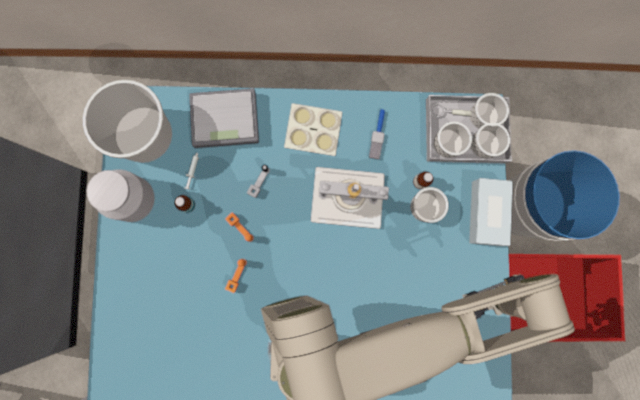

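View pics/side0.png

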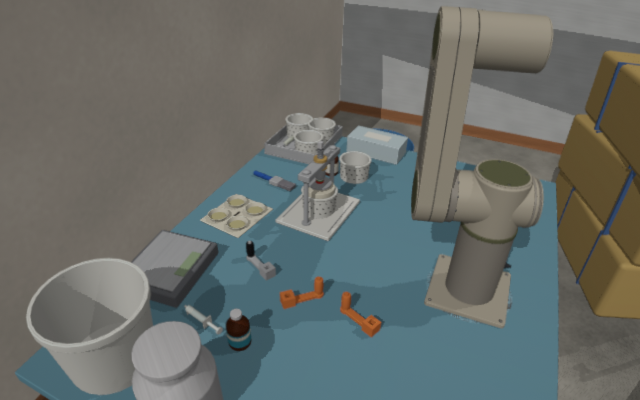

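Top view: the steel crank with its black handle is at about (260,180), with hub (254,190) and handle (265,168). The orange look-alikes at (239,227) and (236,275) don't fit, because they are orange with orange handles. The press is at (350,195). I'll confirm this in one enlarged composite.

Run:
```python
from h import *
T=cv2.imread('pics/top0.png');S=cv2.imread('pics/side0.png')
def c(I,x,y,w,h,s): return cv2.resize(I[y:y+h,x:x+w],(400,300),interpolation=cv2.INTER_CUBIC)
a=np.vstack([np.hstack([c(T,240,158,40,30+10,0)[:300],c(S,235,230,53,40,0)]),np.hstack([c(T,305,160,93,70,0),c(S,270,140,93,95,0)])])
cv2.imwrite('pics/comp.png',a)
```

```text
(no output)
```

View pics/comp.png

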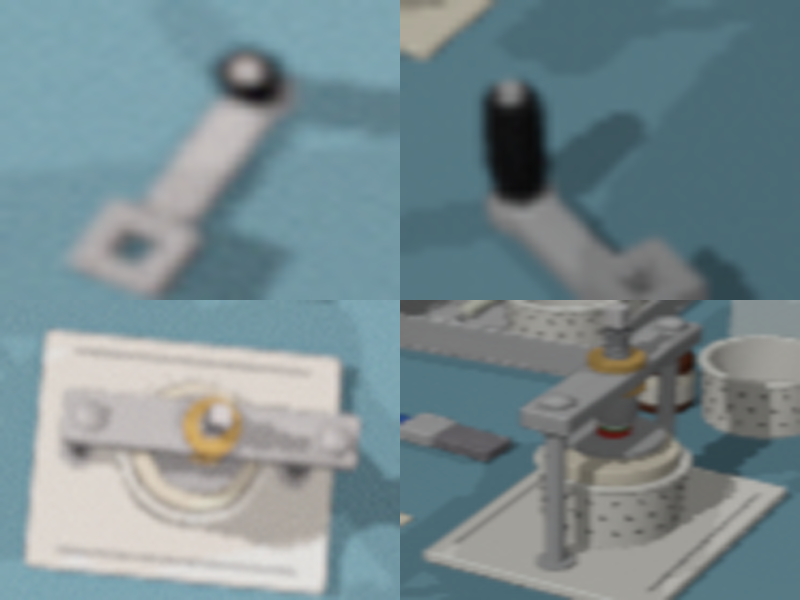

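The composite confirms it. The steel crank has its hub hole at top (253.2,190.7) and side (266.8,266.7), and its handle top at top (264.7,167.6) and side (249.6,242.7). The press shows pale, green and red plunger bands under the beam, and its square end is at about (357,187) in the top view.

Run:
```python
from h import *
f=lambda a,b:tri([ray('top',*a),ray('side',*b)])
print('hub',f((253.2,190.7),(266.8,266.7)),plane('top',253.2,190.7,.032),plane('side',266.8,266.7,.032))
print('hnd',f((264.7,167.6),(249.6,242.7)),plane('top',264.7,167.6,.064))
print('sq',plane('top',356.6,186.8,.281))
s=monitor.read_state();q=s['orientation'];R=cv2.Rodrigues(np.array(q))[0];print(R.round(3))
m,Rc,t=cam('wrist');print('cam in tool',R.T@(-Rc.T@t-np.array(s['tool_pos'])),'\n',(Rc@R).round(3),m['cx'],m['cy'])
```

```text
hub (array([0.55338587, 0.18510163, 0.02836686]), [np.float64(0.001009297124362109), np.float64(0.0010092971243619664)]) [0.55193329 0.18431985 0.032     ] [0.55239438 0.18860232 0.032     ]
hnd (array([0.6326745 , 0.14387285, 0.05909845]), [np.float64(0.0012592513933160207), np.float64(0.001259251393315976)]) [0.63056053 0.14294476 0.064     ]
sq [ 0.53515287 -0.15679468  0.281     ]
[[ 0.934  0.358 -0.   ]
 [ 0.358 -0.934  0.001]
 [ 0.    -0.001 -1.   ]]
cam in tool [ 0.08142159 -0.00058113 -0.16589265] 
 [[ 0.     1.    -0.   ]
 [-0.956 -0.    -0.294]
 [-0.294  0.     0.956]] 325.0419927961139 199.20999742424684
```

arm_command(
  deltas=[
    [[1.7,2.1,1.5,0,0,6.9],[1.7,2.1,1.5,0,0,6.9],[1.7,2.1,1.5,0,0,6.9],[1.7,2.1,1.5,0,0,6.9],[1.7,2.1,1.5,0,0,6.9],[1.7,2.1,1.5,0,0,6.9],[1.7,2.1,1.5,0,0,6.9],[1.7,2.1,1.5,0,0,6.9],[1.7,2.1,1.5,0,0,6.9],[1.7,2.1,1.5,0,0,6.9],[1.7,2.1,1.5,0,0,6.9],[1.7,2.1,1.5,0,0,6.9]],
  ],
)

```text
t: 1.15
tool_pos: [0.4192, -0.307, 0.3991]
orientation: [-1.932, -2.477, -0.0]
force: [0.5, 0.0, -0.3]
opening: 0.0927
gripper_force: 0.0
```

arm_command(
  deltas=[
    [[1.7,2.1,0,0,0,6.9],[1.7,2.1,0,0,0,6.9],[1.7,2.1,0,0,0,6.9],[1.7,2.1,0,0,0,6.9],[1.7,2.1,0,0,0,6.9],[1.7,2.1,0,0,0,6.9],[1.7,2.1,0,0,0,6.9],[0,0,0,0,0,0],[0,0,0,0,0,0]],
  ],
)

```text
t: 1.9
tool_pos: [0.538, -0.1603, 0.398]
orientation: [-0.756, -3.048, -0.0]
force: [-0.5, 0.1, -0.2]
opening: 0.0928
gripper_force: 0.0
```

Run:
```python
from h import *
s=monitor.read_state();print(s['t'],s['tool_pos'],np.degrees(s['q']).round(1),s['force'])
import pickle;c=cam('wrist');I=eyes.read_camera('wrist');cv2.imwrite('pics/wA.png',I);pickle.dump(c,open('wA.pkl','wb'))
```

```text
1.9 [ 0.53799724 -0.16026192  0.39796446] [-21.8   1.5  73.   -0.  105.6 -83.9] [-0.51362835  0.13300975 -0.20601952]
```

View pics/wA.png

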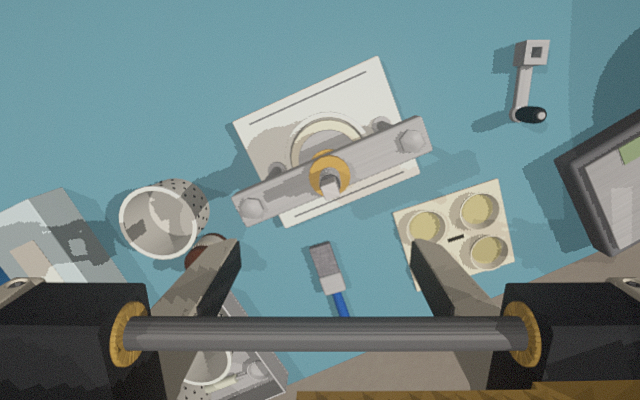

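The wrist view shows the square end at about (331,184), with the steel crank (black handle) at the upper right: hub (536,52), handle (530,115). Next I need a second viewpoint.

arm_command(
  deltas=[
    [[0.8,1.5,-1.3,0,0,0],[0.8,1.5,-1.3,0,0,0],[0.8,1.5,-1.3,0,0,0],[0,0,0,0,0,0],[0,0,0,0,0,0]],
  ],
)

```text
t: 2.37
tool_pos: [0.5608, -0.1169, 0.3588]
orientation: [-0.76, -3.046, 0.001]
force: [-0.5, -1.2, -0.2]
opening: 0.093
gripper_force: 0.0
```

Run:
```python
from h import *
import pickle;c=cam('wrist');I=eyes.read_camera('wrist');cv2.imwrite('pics/wB.png',I);pickle.dump(c,open('wB.pkl','wb'))
A=cv2.imread('pics/wA.png');p=proj('wrist',(.536,-.158,.281),c);print(p, proj('wrist',(.553,.185,.032),c))
x,y=int(p[0]),int(p[1])-5;x0,y0=x-30,y-30
print(x0,y0)
a=cv2.resize(A[153:213,301:361],(400,400),interpolation=cv2.INTER_CUBIC);b=cv2.resize(I[y0:y0+60,x0:x0+60],(400,400),interpolation=cv2.INTER_CUBIC)
cv2.imwrite('pics/c2.png',np.hstack([a,b]))
```

```text
[262.93295428 206.25378116] [517.73049567  47.71937388]
232 171
```

View pics/c2.png

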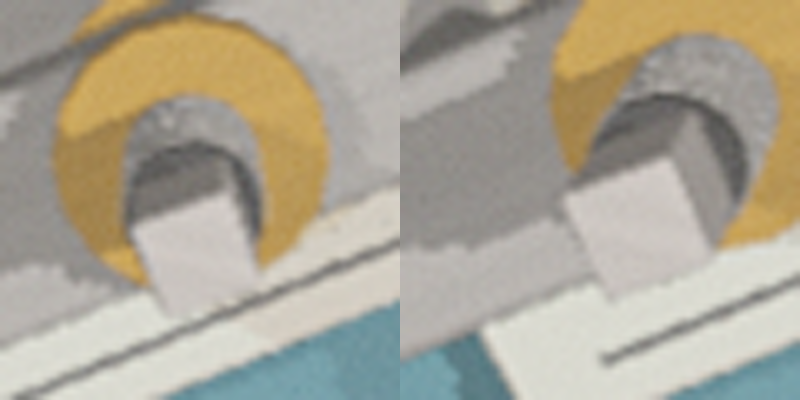

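Square top corners, in crop pixels. A: (132,233) (230,192) (262,275) (172,322). B (after subtracting 400): (165,200) (272,157) (318,245) (210,302).

Run:
```python
from h import *
import pickle
cA=pickle.load(open('wA.pkl','rb'));cB=pickle.load(open('wB.pkl','rb'))
k=60/400
a=np.array([(132,233),(230,192),(262,275),(172,322)])*k+[301-.425,153-.425]
b=np.array([(165,200),(272,157),(318,245),(210,302)])*k+[232-.425,171-.425]
P=[]
for p,q in zip(a,b):
    x,e=tri([ray('',*p,cA),ray('',*q,cB)]);P.append(x);print(x.round(4),np.round(e,4))
print('c',np.mean(P,0))
for nm,cc,z in(('A',a,cA),('B',b,cB)):
    Q=np.array([plane('',*p,.281,z) for p in cc]);print(nm,Q.mean(0).round(4))
    for i in range(4):
        d=Q[(i+1)%4]-Q[i];print(np.degrees(np.arctan2(d[1],d[0]))%90,np.linalg.norm(d))
```

```text
[ 0.5304 -0.1612  0.2778] [0.0002 0.0002]
[ 0.5313 -0.1471  0.2795] [0. 0.]
[ 0.5439 -0.1487  0.2764] [0.0003 0.0003]
[ 0.5428 -0.1618  0.2817] [0.0002 0.0002]
c [ 0.53712528 -0.15470768  0.2788533 ]
A [ 0.5367 -0.1545  0.281 ]
85.50679586419709 0.013965205132653714
83.10607865335257 0.012078615872010513
0.8266362290077609 0.013540121908219713
85.4098403838801 0.013323411180648656
B [ 0.5365 -0.154   0.281 ]
84.26361343739379 0.013524910016591033
86.5235423520419 0.011602434892455904
0.5066485557536851 0.014620049115087838
81.87066757250136 0.013194789263474907
```

arm_command(
  deltas=[
    [[0.2,3.1,0,0,0,0],[0.2,3.1,0,0,0,0],[0.2,3.1,0,0,0,0],[0.2,3.1,-2.4,0,0,0],[0.2,3.1,-2.4,0,0,0],[0.2,3.1,-2.4,0,0,0],[0.2,3.1,-2.4,0,0,0],[0.2,3.1,-2.4,0,0,0],[0.2,3.1,-2.4,0,0,0],[0,0,0,0,0,0],[0,0,0,0,0,0]],
  ],
)

```text
t: 3.33
tool_pos: [0.579, 0.1626, 0.2146]
orientation: [-0.757, -3.047, 0.002]
force: [0.5, -0.5, 0.6]
opening: 0.0924
gripper_force: 0.0
```

Run:
```python
from h import *
import pickle;c=cam('wrist');I=eyes.read_camera('wrist');cv2.imwrite('pics/wC.png',I);pickle.dump(c,open('wC.pkl','wb'))
p=proj('',(.553,.185,.032),c);print(p,proj('',(.632,.143,.064),c))
```

```text
[332.90483086 146.5563138 ] [332.79343994 238.2933301 ]
```

arm_command(
  deltas=[
    [[-1.5,1.2,-0.5,0,0,0],[-1.5,1.2,-0.5,0,0,0],[-1.5,1.2,-0.5,0,0,0],[0,0,0,0,0,0],[0,0,0,0,0,0]],
  ],
)

```text
t: 3.8
tool_pos: [0.5357, 0.1976, 0.2029]
orientation: [0.759, 3.045, 0.002]
force: [1.0, -0.2, 0.1]
opening: 0.0929
gripper_force: 0.0
```

Run:
```python
from h import *
import pickle;c=cam('wrist');I=eyes.read_camera('wrist');cv2.imwrite('pics/wD.png',I);pickle.dump(c,open('wD.pkl','wb'))
C=cv2.imread('pics/wC.png');cC=pickle.load(open('wC.pkl','rb'))
out=[]
for im,cc in((C,cC),(I,c)):
    p=proj('',(.592,.164,.04),cc).astype(int);x0,y0=max(0,p[0]-67),max(0,p[1]-100);print(x0,y0)
    out.append(cv2.resize(im[y0:y0+200,x0:x0+133],(399,600),interpolation=cv2.INTER_CUBIC))
o=np.hstack(out);print(o.shape);cv2.imwrite('pics/c3.png',o)
```

```text
265 89
254 141
(600, 798, 3)
```

View pics/c3.png

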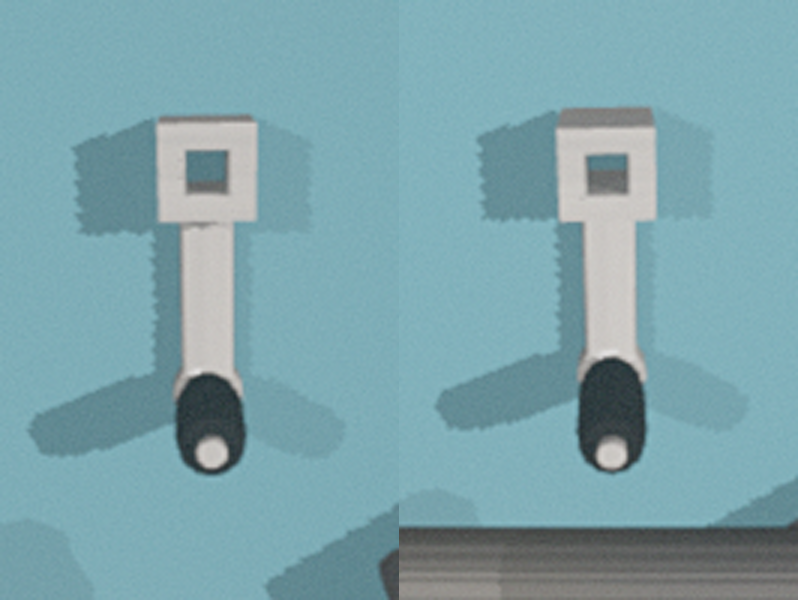

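Hub top corners in crop pixels. C: (157,122) (256,122) (257,219) (158,222). D (after subtracting 399): (158,128) (257,125) (257,219) (160,221). The handle pin top is at (211,453) in C and (212,453) in D.

Run:
```python
from h import *
import pickle
cA=pickle.load(open('wC.pkl','rb'));cB=pickle.load(open('wD.pkl','rb'))
a=np.array([(157,122),(256,122),(257,219.5),(158,221.5),(211,453)])/3+[265-.33,89-.33]
b=np.array([(158,127),(257,125),(257,219.5),(160,221),(212,453)])/3+[254-.33,141-.33]
P=[]
for p,q in zip(a,b):
    x,e=tri([ray('',*p,cA),ray('',*q,cB)]);P.append(x);print(x.round(4),np.round(e,4))
print('hub c',np.mean(P[:4],0));d=P[4]-np.mean(P[:4],0);print(d,np.degrees(np.arctan2(d[1],d[0])))
for cc,z in((a,cA),(b,cB)):
    Q=np.array([plane('',*p,.032,z) for p in cc[:4]]);h=plane('',*cc[4],.064,z)-Q.mean(0);print(Q.mean(0).round(4),np.degrees(np.arctan2(h[1],h[0])))
    for i in range(4):
        e=Q[(i+1)%4]-Q[i];print(np.degrees(np.arctan2(e[1],e[0]))%90-90,np.linalg.norm(e))
s=monitor.read_state();R=cv2.Rodrigues(np.array(s['orientation']))[0];print(s['tool_pos'],np.degrees(np.arctan2(R[1,0],R[0,0])),R[:,2],np.degrees(s['q']).round(1))
```

```text
[0.5298 0.1787 0.0308] [0. 0.]
[0.5463 0.2089 0.0267] [0.0002 0.0002]
[0.5756 0.1938 0.0331] [0.0001 0.0001]
[0.5603 0.1627 0.0315] [0. 0.]
[0.6343 0.1443 0.0642] [0. 0.]
hub c [0.55299267 0.18600539 0.03053799]
[ 0.08134914 -0.0416882   0.03363648] -27.13333317459335
[0.5528 0.186  0.032 ] -27.062186582905294
-27.873909906122876 0.03383945192350868
-26.079075953042164 0.03373963667758576
-26.696764561630005 0.03480234746747409
-27.70554675247928 0.0344381983913902
[0.5527 0.1862 0.032 ] -27.15393373121248
-26.832521344263903 0.034248460961789594
-27.275801218335616 0.03468908403782392
-27.093410879658776 0.03454533948242431
-27.769752702218 0.03453536862648864
[0.53612861 0.19738012 0.20282734] 151.97657995432843 [ 3.48029863e-03  2.03806413e-04 -9.99993923e-01] [ 15.1   3.3  91.4  -0.   85.1 -46.9]
```

arm_command(
  deltas=[
    [[0.84,-0.56,-3,0,0,0.9],[0.83,-0.57,-3,0,0,0],[0,0,-3,0,0,0],[0,0,-3,0,0,0],[0,0,-3,0,0,0],[0,0,-3,0,0,0],[0,0,-1.6,0,0,0],[0,0,0,0,0,0],[0,0,0,0,0,0]],
  ],
)

```text
t: 4.6
tool_pos: [0.5526, 0.186, 0.0048]
orientation: [0.737, 3.053, -0.0]
force: [0.9, -0.1, 0.4]
opening: 0.0928
gripper_force: 0.0
```

arm_command(
  deltas=[
    [[0,0,0,0,0,0],[0,0,0,0,0,0],[0,0,0,0,0,0],[0,0,0,0,0,0],[0,0,0,0,0,0],[0,0,0,0,0,0],[0,0,0,0,0,0],[0,0,0,0,0,0],[0,0,0,0,0,0]],
  ],
  gripper=-1,
  squeeze=40,
)

```text
t: 5.35
tool_pos: [0.5512, 0.1874, 0.0046]
orientation: [-0.734, -3.054, 0.0]
force: [-0.6, -0.5, -0.5]
opening: 0.0376
gripper_force: 0.0
```

arm_command(
  deltas=[
    [[0,0,0,0,0,0],[0,0,0,0,0,0],[0,0,0,0,0,0],[0,0,0,0,0,0]],
  ],
)

```text
t: 5.68
tool_pos: [0.5512, 0.1874, 0.0046]
orientation: [-0.734, -3.054, 0.0]
force: [-1.2, 0.1, -0.2]
opening: 0.0339
gripper_force: 40.0
```

Run:
```python
from h import *
s=monitor.read_state();R=cv2.Rodrigues(np.array(s['orientation']))[0];print(s['tool_pos'],s['opening'],s['gripper_force'],np.degrees(np.arctan2(R[1,0],R[0,0])),R[:,2],np.degrees(s['q']).round(1),s['force'])
```

```text
[0.55121736 0.18739588 0.00459333] 0.03386336644547224 40.00061273574829 152.9568028022437 [-2.50733987e-04 -3.38768003e-05 -9.99999968e-01] [ 13.7  16.5  98.6   0.   65.  -49.2] [-1.23724343  0.10062139 -0.23272604]
```

arm_command(
  deltas=[
    [[0,0,1.5,0,0,0],[0,0,3.5,0,0,0],[0,0,3.5,0,0,0],[0,0,3.5,0,0,0],[0,0,3.5,0,0,0],[0,0,3.5,0,0,0],[0,0,3.5,0,0,0],[0,0,2,0,0,0]],
  ],
)

```text
t: 6.35
tool_pos: [0.552, 0.1876, 0.2536]
orientation: [0.734, 3.052, 0.003]
force: [0.2, 0.0, -4.1]
opening: 0.0338
gripper_force: 40.0
```

arm_command(
  deltas=[
    [[-0.14,-2.85,0.58,0,0,1.92],[-0.14,-2.85,0.58,0,0,1.92],[-0.14,-2.85,0.58,0,0,1.92],[-0.14,-2.85,0.58,0,0,1.92],[-0.14,-2.85,0.58,0,0,1.92],[-0.14,-2.85,0.58,0,0,1.92],[-0.14,-2.85,0.58,0,0,1.92],[-0.14,-2.85,0.58,0,0,1.92],[-0.14,-2.85,0.58,0,0,1.92],[-0.14,-2.85,0.58,0,0,1.92],[-0.14,-2.85,0.58,0,0,1.92],[-0.14,-2.85,0.58,0,0,1.92]],
  ],
)

```text
t: 7.35
tool_pos: [0.5337, -0.1558, 0.3182]
orientation: [-0.107, -3.138, -0.001]
force: [-0.0, -0.8, -4.7]
opening: 0.0338
gripper_force: 40.0
```

arm_command(
  deltas=[
    [[0,0,0,0,0,0],[0,0,0,0,0,0],[0,0,0,0,0,0]],
  ],
)

```text
t: 7.6
tool_pos: [0.5341, -0.1542, 0.3181]
orientation: [-0.111, -3.138, -0.002]
force: [0.4, 0.9, -4.9]
opening: 0.0337
gripper_force: 40.0
```

Run:
```python
from h import *
import pickle
s=monitor.read_state();R=cv2.Rodrigues(np.array(s['orientation']))[0];print(s['tool_pos'],s['opening'],s['gripper_force'],np.degrees(np.arctan2(R[1,0],R[0,0])),R[:,2].round(4),s['force'])
c=cam('wrist');I=eyes.read_camera('wrist');cv2.imwrite('pics/wE.png',I);pickle.dump(c,open('wE.pkl','wb'))
p=proj('',s['tool_pos'],c);print(p)
cv2.imwrite('pics/c4.png',cv2.resize(I[170:370,190:456],(798,600),interpolation=cv2.INTER_CUBIC))
```

```text
[ 0.53412046 -0.15420481  0.31807844] 0.033687354500732895 39.99637484550476 175.9467508613814 [-0.0018  0.0012 -1.    ] [ 0.41837816  0.89292395 -4.91728954]
[324.71959676 255.09801869]
```

View pics/c4.png

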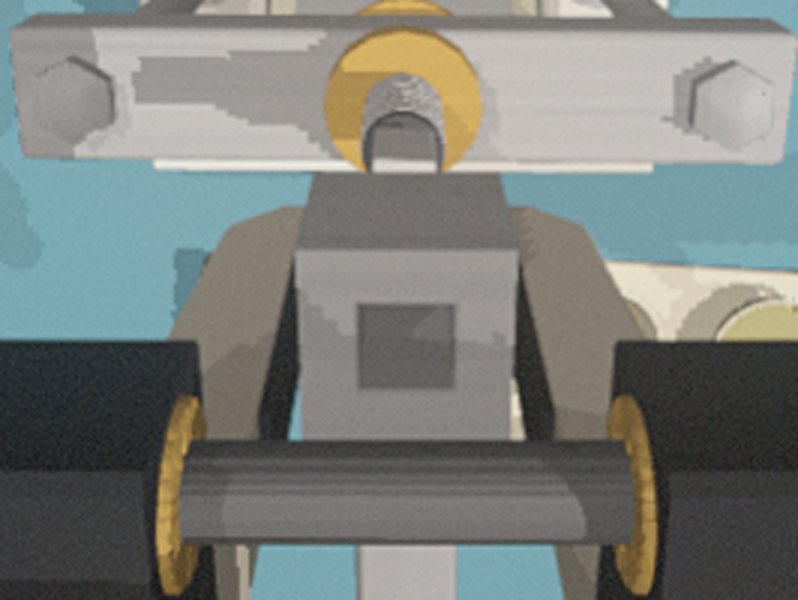

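The in-hand view shows the hub top's near edge from (296,250) to (517,248), its bottom near edge from (312,174) to (498,174), and the hole from (358,303) to (455,388). The square end sits just above, between columns 370 and 440. The sideways alignment and yaw look good.

Run:
```python
from h import *
import pickle
c=pickle.load(open('wE.pkl','rb'))
f=lambda u,v,z:plane('',u/3+190-.33,v/3+170-.33,z,c).round(4)
zu=.3135;zt=zu+.032
for n,u,v,z in(('hole L near',358,303,zt),('hole R near',456,303,zt),('hole R far',455,388,zt),('hole L far',358,388,zt),('top near L',296,250,zt),('top near R',517,248,zt),('bot near L',312,174,zu),('bot near R',498,174,zu)): print(n,f(u,v,z))
print('sq near face L/R at top',f(371,162,.280),f(438,162,.280))
m=np.mean([f(a,b,zt) for a,b in((358,303),(456,303),(455,388),(358,388))],0);print('hub c',m, 'to go',(np.array([.5367,-.1544])-m[:2])*100)
```

```text
hole L near [ 0.5279 -0.1611  0.3455]
hole R near [ 0.529  -0.146   0.3455]
hole R far [ 0.5442 -0.147   0.3455]
hole L far [ 0.5431 -0.1624  0.3455]
top near L [ 0.5183 -0.1697  0.3455]
top near R [ 0.5203 -0.1362  0.3455]
bot near L [ 0.5187 -0.1702  0.3135]
bot near R [ 0.5211 -0.1363  0.3135]
sq near face L/R at top [ 0.5299 -0.1614  0.28  ] [ 0.531  -0.1468  0.28  ]
hub c [ 0.53605  -0.154125  0.3455  ] to go [ 0.065  -0.0275]
```

arm_command(
  deltas=[
    [[0.07,0,-0.8,0,0,0],[0,0,-0.8,0,0,0],[0,0,-0.8,0,0,0],[0,0,-0.5,0,0,0],[0,0,-0.2,0,0,0],[0,0,0,0,0,0]],
  ],
)

```text
t: 8.15
tool_pos: [0.5348, -0.1542, 0.287]
orientation: [-0.109, -3.138, -0.001]
force: [-0.8, -0.2, -3.5]
opening: 0.0337
gripper_force: 40.0
```

arm_command(
  deltas=[
    [[0,0,-0.1,0,0,0],[0,0,-0.1,0,0,0],[0,0,-0.1,0,0,0]],
  ],
)

```text
t: 8.4
tool_pos: [0.5355, -0.1547, 0.2857]
orientation: [0.11, 3.139, -0.001]
force: [-0.8, 0.4, -4.8]
opening: 0.0339
gripper_force: 40.0
```

arm_command(
  deltas=[
    [[0,0,-0.1,0,0,0],[0,0,-0.1,0,0,0]],
  ],
)

```text
t: 8.57
tool_pos: [0.5353, -0.1547, 0.2835]
orientation: [0.11, 3.139, -0.0]
force: [-0.6, -0.1, -4.3]
opening: 0.0338
gripper_force: 40.0
```

arm_command(
  deltas=[
    [[0,0,-0.1,0,0,0],[0,0,-0.1,0,0,0]],
  ],
)

```text
t: 8.73
tool_pos: [0.5351, -0.1548, 0.2813]
orientation: [-0.11, -3.14, 0.0]
force: [-1.1, 0.1, -3.0]
opening: 0.0335
gripper_force: 40.0
```

arm_command(
  deltas=[
    [[0,0,-0.1,0,0,0],[0,0,-0.1,0,0,0]],
  ],
)

```text
t: 8.9
tool_pos: [0.5351, -0.1547, 0.2792]
orientation: [-0.11, -3.139, 0.0]
force: [-2.1, -1.0, -2.9]
opening: 0.034
gripper_force: 40.0
```

arm_command(
  deltas=[
    [[0,0,-0.1,0,0,0],[0,0,-0.1,0,0,0]],
  ],
)

```text
t: 9.07
tool_pos: [0.5351, -0.1547, 0.2773]
orientation: [-0.11, -3.14, 0.0]
force: [-2.6, -1.5, -2.5]
opening: 0.0338
gripper_force: 40.0
```

arm_command(
  deltas=[
    [[-0.03,-0.02,-0.1,0,0,0],[0,0,-0.1,0,0,0],[0,0,-0.1,0,0,0],[0,0,-0.1,0,0,0]],
  ],
)

```text
t: 9.4
tool_pos: [0.535, -0.1548, 0.2731]
orientation: [0.11, 3.14, 0.0]
force: [-1.1, -0.8, -4.4]
opening: 0.0337
gripper_force: 40.0
```

arm_command(
  deltas=[
    [[0,0,-0.1,0,0,0],[0,0,-0.1,0,0,0],[0,0,-0.1,0,0,0],[0,0,-0.1,0,0,0]],
  ],
)

```text
t: 9.73
tool_pos: [0.535, -0.1548, 0.2691]
orientation: [0.11, 3.14, -0.0]
force: [-1.6, -0.8, -3.6]
opening: 0.0336
gripper_force: 40.0
```

arm_command(
  deltas=[
    [[0,0,-0.1,0,0,0],[0,0,-0.1,0,0,0]],
  ],
)

```text
t: 9.9
tool_pos: [0.535, -0.1548, 0.2671]
orientation: [0.11, 3.14, 0.0]
force: [-0.8, -0.4, -3.9]
opening: 0.0339
gripper_force: 40.0
```

arm_command(
  deltas=[
    [[0,0,-0.1,0,0,0],[0,0,-0.1,0,0,0]],
  ],
)

```text
t: 10.07
tool_pos: [0.5349, -0.1548, 0.2652]
orientation: [0.11, 3.14, -0.0]
force: [-1.2, -0.7, -3.7]
opening: 0.0336
gripper_force: 40.0
```

arm_command(
  deltas=[
    [[0,0,-0.1,0,0,0],[0,0,-0.1,0,0,0]],
  ],
)

```text
t: 10.23
tool_pos: [0.5349, -0.1548, 0.2631]
orientation: [-0.11, -3.14, 0.0]
force: [-0.9, -1.1, -3.4]
opening: 0.0337
gripper_force: 40.0
```

arm_command(
  deltas=[
    [[0,0,-0.1,0,0,0],[0,0,0,0,0,0]],
  ],
)

```text
t: 10.4
tool_pos: [0.535, -0.1548, 0.2629]
orientation: [0.11, 3.139, -0.0]
force: [-3.6, 0.2, 2.2]
opening: 0.0337
gripper_force: 40.0
```

arm_command(
  deltas=[
    [[0,0,-0.1,0,0,0],[0,0,0,0,0,0]],
  ],
)

```text
t: 10.57
tool_pos: [0.5351, -0.1549, 0.2629]
orientation: [0.11, 3.138, -0.001]
force: [-5.3, 1.4, 7.2]
opening: 0.0337
gripper_force: 40.0
```

arm_command(
  deltas=[
    [[0,0,0.1,0,0,0],[0,0,0,0,0,0],[0,0,0,0,0,0],[0,0,0,0,0,0]],
  ],
  gripper=0.2,
)

```text
t: 10.9
tool_pos: [0.5352, -0.1548, 0.2623]
orientation: [0.109, 3.139, 0.0]
force: [1.0, 0.8, -0.5]
opening: 0.054
gripper_force: 0.0
```

arm_command(
  deltas=[
    [[0,0,1.5,0,0,0],[0,0,3,0,0,0],[0,0,3.2,0,0,0],[3,-0.2,0,0,0,0],[3.1,-0.2,0,0,0,0],[3.1,-0.2,0,0,0,0],[0,0,0,0,0,0]],
  ],
)

```text
t: 11.48
tool_pos: [0.6301, -0.1606, 0.3345]
orientation: [-0.108, -3.135, -0.003]
force: [-0.7, -0.9, -1.9]
opening: 0.056
gripper_force: 0.0
```

Run:
```python
from h import *
import pickle
s=monitor.read_state();print(s['tool_pos'],s['opening'],s['force'])
c=cam('wrist');I=eyes.read_camera('wrist');cv2.imwrite('pics/wF.png',I)
for n,X in(('hnd',(.6265,-.161,.322)),('hub',(.537,-.155,.290))):
    print(n,proj('',X,c))
cv2.imwrite('pics/c5.png',cv2.resize(I[80:350,150:510],(800,600)))
```

```text
[ 0.6301414  -0.16059296  0.33450404] 0.05596024612074976 [-0.7155707  -0.90698744 -1.8537304 ]
hnd [323.59558384 239.76863293]
hub [323.22017866  78.89141696]
```

View pics/c5.png

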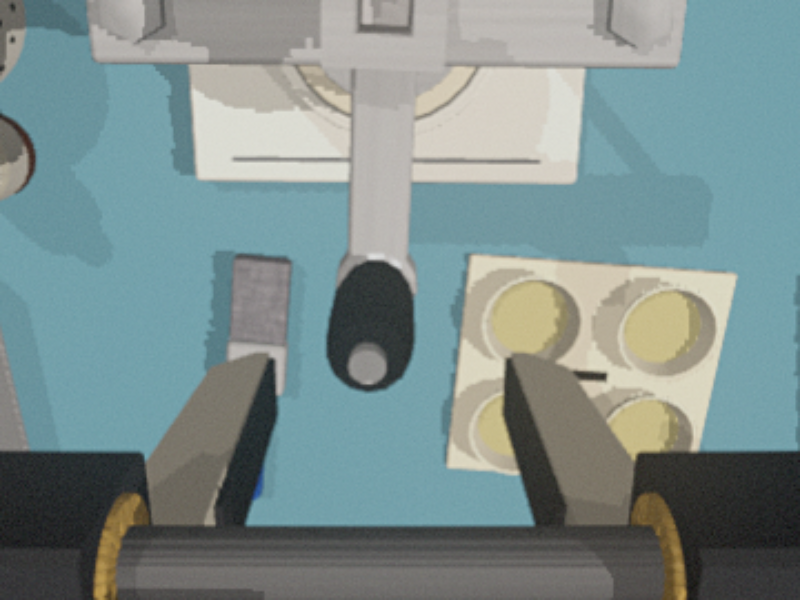

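The crank is seated. The handle pin top is at crop (368,363), about 4.5 mm toward −y from the finger midline at (390,363).

arm_command(
  deltas=[
    [[-0.15,-0.45,-1.5,0,0,0],[0,0,-1.8,0,0,0],[0,0,-1.8,0,0,0],[0,0,0,0,0,0]],
  ],
)

```text
t: 11.87
tool_pos: [0.6233, -0.1648, 0.2842]
orientation: [-0.11, -3.134, -0.003]
force: [-0.5, 0.1, -1.7]
opening: 0.0556
gripper_force: 0.0
```

arm_command(
  deltas=[
    [[0,0,0,0,0,0],[0,0,0,0,0,0],[0,0,0,0,0,0],[0,0,0,0,0,0],[0,0,0,0,0,0],[0,0,0,0,0,0],[0,0,0,0,0,0]],
  ],
  gripper=-1,
  squeeze=35,
)

```text
t: 12.45
tool_pos: [0.6259, -0.1655, 0.289]
orientation: [0.11, 3.138, -0.001]
force: [1.2, 0.2, 2.4]
opening: 0.0253
gripper_force: 34.9
```

Run:
```python
from h import *
s=monitor.read_state();p=s['tool_pos'];print(s['t'],p,s['opening'],s['gripper_force'],s['force'])
d=np.array(p[:2])-[.537,-.155];a=np.arctan2(d[1],d[0]);print(np.hypot(*d),np.degrees(a))
I=eyes.read_camera('side');cv2.imwrite('pics/s1.png',I)
```

```text
12.45 [ 0.62591463 -0.16545911  0.28902994] 0.025270343795909003 34.90209639072418 [1.1727418  0.20841808 2.37603375]
0.08952767060774518 -6.7089245215698465
```

Run:
```python
import numpy as np
a=np.radians(-6.7-10*np.arange(37));p=np.c_[np.cos(a),np.sin(a)]*9.0
d=np.diff(p.round(2),axis=0).round(2)
for i in range(0,36,12): print(d[i:i+12].tolist())
```

```text
[[-0.32, -1.54], [-0.58, -1.45], [-0.82, -1.34], [-1.05, -1.17], [-1.23, -0.97], [-1.38, -0.75], [-1.49, -0.49], [-1.55, -0.23], [-1.57, 0.05], [-1.54, 0.32], [-1.45, 0.58], [-1.34, 0.82]]
[[-1.17, 1.05], [-0.97, 1.23], [-0.75, 1.38], [-0.49, 1.49], [-0.23, 1.55], [0.05, 1.57], [0.32, 1.54], [0.58, 1.45], [0.82, 1.34], [1.05, 1.17], [1.23, 0.97], [1.38, 0.75]]
[[1.49, 0.49], [1.55, 0.23], [1.57, -0.05], [1.54, -0.32], [1.45, -0.58], [1.34, -0.82], [1.17, -1.05], [0.97, -1.23], [0.75, -1.38], [0.49, -1.49], [0.23, -1.55], [-0.05, -1.57]]
```

arm_command(
  deltas=[
    [[-0.32,-1.54,-0.05,0,0,0],[-0.58,-1.45,-0.05,0,0,0],[-0.82,-1.34,-0.05,0,0,0],[-1.05,-1.17,-0.05,0,0,0]],
  ],
)

```text
t: 12.83
tool_pos: [0.5997, -0.22, 0.2881]
orientation: [0.107, 3.134, 0.001]
force: [6.3, 4.5, 8.3]
opening: 0.0256
gripper_force: 35.3
```

arm_command(
  deltas=[
    [[-1.23,-0.97,-0.05,0,0,0],[-1.38,-0.75,-0.05,0,0,0],[-1.49,-0.49,-0.05,0,0,0],[-1.55,-0.23,-0.05,0,0,0]],
  ],
)

```text
t: 13.17
tool_pos: [0.5434, -0.2463, 0.2879]
orientation: [0.11, 3.131, -0.005]
force: [6.8, -3.8, 13.4]
opening: 0.0257
gripper_force: 35.5
```

arm_command(
  deltas=[
    [[-1.57,0.05,-0.03,0,0,0],[-1.54,0.32,-0.03,0,0,0],[-1.45,0.58,-0.03,0,0,0],[-1.34,0.82,-0.03,0,0,0]],
  ],
)

```text
t: 13.5
tool_pos: [0.4825, -0.2312, 0.2867]
orientation: [0.114, 3.133, -0.013]
force: [-0.9, -14.2, 12.3]
opening: 0.0255
gripper_force: 35.0
```

```bash
python3 - <<'E'
import numpy as np
from scipy.optimize import least_squares
P=np.array([(.6259,-.1655),(.5997,-.22),(.5434,-.2463),(.4825,-.2312)])
r=least_squares(lambda c:np.hypot(*(P-c).T)-.09,[.537,-.155]);print(r.x,r.fun)
E
cd .;python3 - <<'E'
from h import *
s=monitor.read_state();print(s['tool_pos'],s['force'],s['wrist_torque'],s['dq'])
R=cv2.Rodrigues(np.array(s['orientation']))[0];print(R.round(3))
E
```

```text
[ 0.5354861  -0.15730302] [ 0.00078472 -0.00025404 -0.00065184  0.00093014]
[ 0.48250101 -0.23121683  0.28670194] [ -0.92356849 -14.22932588  12.28274897] [-1.9542845  -0.16072112 -0.05407395] [ 0.01092676 -0.51470318  0.50285922 -0.00454444  0.02030801  0.01264705]
[[-0.997  0.073  0.006]
 [ 0.073  0.997 -0.009]
 [-0.006 -0.008 -1.   ]]
```

arm_command(
  deltas=[
    [[-1.27,0.9,0.1,0,0,0],[-1.07,1.08,0.1,0,0,0],[-0.75,1.38,0,0,0,0],[-0.49,1.49,-0.03,0,0,0]],
  ],
)

```text
t: 13.83
tool_pos: [0.4451, -0.1809, 0.2863]
orientation: [0.114, 3.139, -0.008]
force: [-7.4, -10.2, 6.6]
opening: 0.0253
gripper_force: 35.0
```

arm_command(
  deltas=[
    [[-0.23,1.55,-0.03,0,0,0],[0.05,1.57,-0.03,0,0,0],[0.32,1.54,-0.03,0,0,0],[0.58,1.45,-0.03,0,0,0]],
  ],
)

```text
t: 14.17
tool_pos: [0.45, -0.1177, 0.2846]
orientation: [-0.113, -3.133, 0.003]
force: [-21.2, 1.5, 13.9]
opening: 0.0256
gripper_force: 35.1
```

Run:
```python
from h import *
s=monitor.read_state();p=np.array(s['tool_pos']);c=np.array([.535,-.158]);d=p[:2]-c;u=d/np.hypot(*d);f=np.array(s['force'])
print(p,np.hypot(*d),np.degrees(np.arctan2(d[1],d[0])),'rad',f[:2]@u,'resist',-(f[:2]@[u[1],-u[0]]),f)
```

```text
[ 0.44998814 -0.11766519  0.2845745 ] 0.0940952374501151 154.61748596233235 rad 19.75366215484992 resist 7.757549510738971 [-21.17211195   1.45891005  13.92237139]
```

Run:
```python
import numpy as np
from scipy.optimize import least_squares
P=np.array([(.6259,-.1655),(.5997,-.22),(.5434,-.2463),(.4825,-.2312),(.4451,-.1809),(.45,-.1177)])
r=least_squares(lambda c:np.hypot(*(P-c[:2]).T)-.09,[.537,-.155]);print(r.x,r.fun)
r=least_squares(lambda c:np.hypot(*(P-c[:2]).T)-c[2],[.537,-.155,.09]);print(r.x,r.fun)
```

```text
[ 0.53352305 -0.15720982] [ 0.0027482   0.00122497 -0.00036399 -0.00012287  0.00154158  0.00239657]
[ 0.53415528 -0.15480111  0.09229593] [ 7.05167793e-05  1.54087330e-04 -3.31199487e-04 -7.30560336e-05
  5.04908305e-04 -3.25256894e-04]
```

The radial load is building up: I was pressing down slightly, which tilts the crank within its play. I'll open and regrip in place to relieve it.

arm_command(
  deltas=[
    [[0,0,0,0,0,0],[0,0,0,0,0,0],[0,0,0,0,0,0]],
  ],
  gripper=-0.1,
)

```text
t: 14.42
tool_pos: [0.4536, -0.1174, 0.2834]
orientation: [0.109, 3.14, -0.0]
force: [0.2, -0.7, -0.2]
opening: 0.0392
gripper_force: 0.0
```

Run:
```python
from h import *
s=monitor.read_state();p=np.array(s['tool_pos']);print(p,s['force'],s['opening'])
c=cam('wrist');I=eyes.read_camera('wrist');cv2.imwrite('pics/wG.png',I)
S=eyes.read_camera('side');cv2.imwrite('pics/s2.png',S)
print(proj('',(.4545,-.1177,.316),c))
a=cv2.resize(I[170:320,220:420],(800,600));cv2.imwrite('pics/c6.png',a)
```

```text
[ 0.45364484 -0.11742358  0.28343837] [ 0.18978785 -0.67540975 -0.23292039] 0.039150993583408254
[324.16415577 289.24325856]
```

View pics/c6.png

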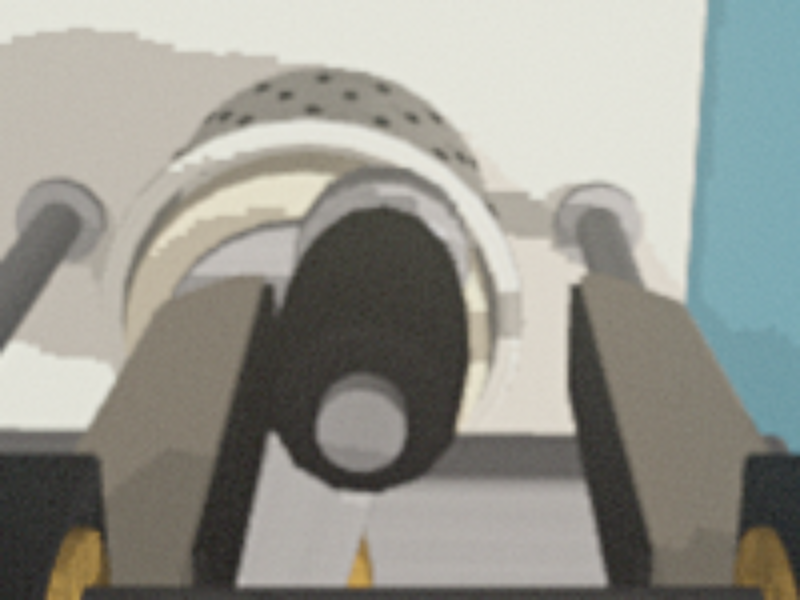

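The handle pin is at crop (362,428). The handle sits about 5 mm left of the finger midline (421), and the crank leans outward within its play, so the effective radius is about 92 mm. I'll recentre, regrip and continue with that radius.

arm_command(
  deltas=[
    [[-0.2,-0.25,0,0,0,0],[-0.2,-0.25,0,0,0,0],[0,0,0,0,0,0]],
  ],
)

```text
t: 14.77
tool_pos: [0.4493, -0.1231, 0.2834]
orientation: [-0.111, -3.139, 0.0]
force: [-0.5, 0.2, 0.6]
opening: 0.0418
gripper_force: 0.0
```

arm_command(
  deltas=[
    [[0,0,0,0,0,0],[0,0,0,0,0,0],[0,0,0,0,0,0],[0,0,0,0,0,0]],
  ],
  gripper=-1,
  squeeze=30,
)

```text
t: 15.1
tool_pos: [0.4497, -0.1225, 0.2836]
orientation: [0.11, 3.139, -0.0]
force: [0.7, -1.0, 1.1]
opening: 0.0256
gripper_force: 30.0
```

```bash
cat > st.py <<'E'
from h import *
s=monitor.read_state();p=np.array(s['tool_pos']);c=np.array([.5355,-.155]);d=p[:2]-c;u=d/np.hypot(*d);f=np.array(s['force'])
print(s['t'],p.round(4),np.hypot(*d).round(4),np.degrees(np.arctan2(d[1],d[0])).round(1),'rad',f[:2]@u,'resist',-(f[:2]@[u[1],-u[0]]),f.round(1),s['opening'],s['gripper_force'])
E
python3 st.py
python3 - <<'E'
import numpy as np
a=np.radians(159.4-10*np.arange(37));p=np.c_[np.cos(a),np.sin(a)]*9.2
d=np.diff(p.round(2),axis=0).round(2)
for i in range(0,36,12): print(d[i:i+12].tolist())
E
```

```text
15.1 [ 0.4497 -0.1225  0.2836] 0.0917 159.3 rad -1.0538148990381466 resist 0.6740692740887565 [ 0.7 -1.   1.1] 0.025561671404245364 29.999943673610687
[[0.69, 1.44], [0.93, 1.31], [1.15, 1.12], [1.32, 0.91], [1.46, 0.66], [1.56, 0.4], [1.6, 0.12], [1.59, -0.16], [1.55, -0.43], [1.44, -0.69], [1.31, -0.93], [1.12, -1.15]]
[[0.91, -1.32], [0.66, -1.46], [0.4, -1.56], [0.12, -1.6], [-0.16, -1.59], [-0.43, -1.55], [-0.69, -1.44], [-0.93, -1.31], [-1.15, -1.12], [-1.32, -0.91], [-1.46, -0.66], [-1.56, -0.4]]
[[-1.6, -0.12], [-1.59, 0.16], [-1.55, 0.43], [-1.44, 0.69], [-1.31, 0.93], [-1.12, 1.15], [-0.91, 1.32], [-0.66, 1.46], [-0.4, 1.56], [-0.12, 1.6], [0.16, 1.59], [0.43, 1.55]]
```

arm_command(
  deltas=[
    [[0.69,1.44,-0.03,0,0,0],[0.93,1.31,-0.03,0,0,0],[1.15,1.12,-0.03,0,0,0],[1.32,0.91,-0.03,0,0,0]],
  ],
)

```text
t: 15.43
tool_pos: [0.4904, -0.0754, 0.2834]
orientation: [-0.111, -3.14, 0.005]
force: [-4.0, -8.9, 5.6]
opening: 0.0257
gripper_force: 30.3
```

arm_command(
  deltas=[
    [[1.46,0.66,-0.03,0,0,0],[1.56,0.4,-0.03,0,0,0],[1.6,0.12,-0.03,0,0,0],[1.59,-0.16,-0.03,0,0,0]],
  ],
)

```text
t: 15.77
tool_pos: [0.5528, -0.0645, 0.2823]
orientation: [-0.109, -3.139, 0.003]
force: [-7.0, -3.8, 7.5]
opening: 0.0263
gripper_force: 30.1
```

```bash
python3 st.py
```

```text
15.7667 [ 0.5528 -0.0645  0.2823] 0.0921 79.2 rad -5.013868121483197 resist 6.123305127452346 [-7.  -3.8  7.5] 0.026291983393282814 30.149643123149872
```

arm_command(
  deltas=[
    [[1.55,-0.43,-0.03,0,0,0],[1.44,-0.69,-0.03,0,0,0],[1.31,-0.93,-0.03,0,0,0]],
  ],
)

```text
t: 16.02
tool_pos: [0.596, -0.0841, 0.2812]
orientation: [-0.108, -3.139, -0.001]
force: [-5.8, 2.7, 6.2]
opening: 0.0257
gripper_force: 30.0
```

arm_command(
  deltas=[
    [[1.12,-1.15,-0.02,0,0,0],[0.91,-1.32,-0.02,0,0,0],[0.66,-1.46,-0.02,0,0,0]],
  ],
)

```text
t: 16.27
tool_pos: [0.6237, -0.1225, 0.2806]
orientation: [0.106, 3.139, 0.004]
force: [-1.2, 7.8, 5.0]
opening: 0.0255
gripper_force: 30.0
```

arm_command(
  deltas=[
    [[0.4,-1.56,-0.02,0,0,0],[0.12,-1.6,-0.02,0,0,0],[-0.16,-1.59,-0.02,0,0,0]],
  ],
)

```text
t: 16.52
tool_pos: [0.6284, -0.17, 0.2802]
orientation: [0.105, 3.135, 0.005]
force: [5.2, 8.2, 4.7]
opening: 0.0257
gripper_force: 30.0
```

```bash
python3 st.py
```

```text
16.5167 [ 0.6284 -0.17    0.2802] 0.0941 -9.2 rad 3.8598561153908824 resist 8.913310950943274 [5.2 8.2 4.7] 0.02571655364097138 29.979851245880127
```

Run:
```python
from h import *
S=eyes.read_camera('side');cv2.imwrite('pics/s3.png',S)
for n in('side0','s1','s2','s3'):
    I=cv2.imread(f'pics/{n}.png');print(n)
    for v in range(160,176): print(v,[tuple(int(k) for k in I[v,u]) for u in (312,314)],end=' ')
    h=cv2.cvtColor(I[150:190,295:335],cv2.COLOR_BGR2HSV)
    r=((h[...,0]<8)|(h[...,0]>172))&(h[...,1]>110);g=(h[...,0]>40)&(h[...,0]<85)&(h[...,1]>60)
    for m,k in((r,'red'),(g,'green')):
        ys,xs=np.nonzero(m);print(k,len(ys),(ys.mean()+150,xs.mean()+295) if len(ys) else '')
```

```text
side0
160 [(117, 117, 118), (67, 102, 122)] 161 [(121, 121, 121), (87, 111, 127)] 162 [(126, 126, 126), (111, 118, 123)] 163 [(137, 136, 136), (133, 134, 134)] 164 [(139, 139, 138), (138, 138, 137)] 165 [(138, 139, 138), (138, 137, 137)] 166 [(138, 138, 138), (138, 137, 137)] 167 [(138, 137, 137), (139, 138, 138)] 168 [(138, 138, 138), (138, 138, 138)] 169 [(138, 137, 137), (138, 138, 137)] 170 [(138, 138, 137), (137, 137, 137)] 171 [(137, 136, 136), (133, 133, 133)] 172 [(136, 136, 136), (117, 117, 116)] 173 [(132, 132, 131), (95, 94, 93)] 174 [(115, 115, 115), (82, 81, 81)] 175 [(93, 93, 93), (77, 77, 76)] red 12 (np.float64(182.25), np.float64(318.9166666666667))
green 1 (np.float64(180.0), np.float64(317.0))
s1
160 [(120, 120, 121), (70, 105, 126)] 161 [(124, 124, 124), (89, 114, 130)] 162 [(129, 129, 128), (114, 120, 125)] 163 [(135, 134, 134), (136, 137, 137)] 164 [(137, 137, 136), (141, 141, 141)] 165 [(141, 141, 140), (141, 140, 140)] 166 [(141, 141, 141), (141, 140, 140)] 167 [(141, 140, 140), (141, 140, 140)] 168 [(142, 141, 141), (142, 141, 141)] 169 [(141, 141, 141), (141
[... 1051 characters left out ...]
, np.float64(319.5))
s3
160 [(120, 120, 121), (70, 106, 126)] 161 [(124, 124, 124), (89, 114, 130)] 162 [(128, 128, 128), (112, 119, 124)] 163 [(128, 128, 128), (126, 127, 127)] 164 [(129, 129, 129), (135, 134, 134)] 165 [(139, 140, 139), (140, 139, 139)] 166 [(141, 141, 141), (141, 140, 140)] 167 [(141, 141, 140), (141, 141, 140)] 168 [(141, 140, 140), (141, 141, 141)] 169 [(141, 141, 141), (141, 140, 140)] 170 [(141, 140, 140), (140, 140, 140)] 171 [(140, 140, 139), (136, 136, 136)] 172 [(140, 139, 139), (120, 120, 119)] 173 [(136, 135, 135), (97, 97, 96)] 174 [(118, 118, 118), (83, 82, 82)] 175 [(95, 94, 94), (79, 79, 78)] red 12 (np.float64(184.25), np.float64(318.9166666666667))
green 0
```

```bash
cat > band.py <<'E'
from h import *
import sys
def an(I):
    P=I[170:195,312:327].astype(float);b,g,r=P[...,0],P[...,1],P[...,2]
    red=np.clip(r-np.maximum(b,g)-15,0,None).sum(1);gr=np.clip(g-np.maximum(r,b*.98)-3,0,None).sum(1);v=np.arange(170,195)
    return 'red %.2f (%d) green %.2f (%d)'%(red@v/red.sum(),red.sum(),gr@v/max(gr.sum(),1),gr.sum())
if len(sys.argv)>1:
    I=eyes.read_camera('side');cv2.imwrite(f'pics/{sys.argv[1]}.png',I);print(an(I));L=[sys.argv[1]]
else:
    L=['side0','s1','s2','s3']
    for n in L: print(n,an(cv2.imread(f'pics/{n}.png')))
if len(sys.argv)==1:L=['side0','s3']
I=[cv2.imread(f'pics/{n}.png') for n in L]
for n,i in zip(L,I):
    print(n)
    for v in range(176,189): print(v,*i[v,316:323].mean(0).round(0).astype(int))
E
python3 band.py
```

```text
side0 red 182.09 (515) green 180.00 (41)
s1 red 182.05 (537) green 180.00 (43)
s2 red 183.40 (542) green 181.24 (46)
s3 red 184.17 (535) green 182.00 (36)
side0
176 78 77 77
177 77 76 76
178 77 77 76
179 78 80 79
180 67 79 72
181 35 47 69
182 24 29 83
183 49 49 86
184 79 78 84
185 84 83 83
186 84 84 83
187 85 84 84
188 87 87 86
s3
176 81 81 80
177 81 80 80
178 81 80 79
179 80 79 79
180 79 78 78
181 77 78 78
182 70 80 74
183 39 52 68
184 26 31 87
185 49 49 91
186 90 89 95
187 100 100 100
188 102 101 101
```

arm_command(
  deltas=[
    [[-0.43,-1.55,-0.02,0,0,0],[-0.69,-1.44,-0.02,0,0,0],[-0.93,-1.31,-0.02,0,0,0]],
  ],
)

```text
t: 16.82
tool_pos: [0.6082, -0.2136, 0.28]
orientation: [0.106, 3.134, 0.003]
force: [6.3, 6.7, 4.5]
opening: 0.0253
gripper_force: 30.1
```

arm_command(
  deltas=[
    [[-1.15,-1.12,-0.02,0,0,0],[-1.32,-0.91,-0.03,0,0,0],[-1.46,-0.66,-0.03,0,0,0]],
  ],
)

```text
t: 17.07
tool_pos: [0.5687, -0.2411, 0.2797]
orientation: [0.107, 3.133, 0.001]
force: [7.7, 5.2, 6.0]
opening: 0.0257
gripper_force: 30.2
```

```bash
python3 st.py; python3 band.py s4
```

```text
17.0667 [ 0.5687 -0.2411  0.2797] 0.0923 -68.9 rad -2.0254200927798123 resist 9.065638242770586 [7.7 5.2 6. ] 0.02569349554592605 30.23042768239975
red 184.16 (547) green 182.00 (30)
s4
176 81 81 80
177 81 80 80
178 80 80 79
179 80 79 79
180 79 79 79
181 76 77 76
182 63 71 65
183 35 49 65
184 25 30 87
185 49 49 91
186 88 88 93
187 98 98 98
188 102 101 101
```

Red stopped sinking at row 184.16, so the foot touched down about 298° into the winding. The crank is now at about 422°, and mid-green should be around 465–480°.

arm_command(
  deltas=[
    [[-1.56,-0.4,-0.03,0,0,0],[-1.6,-0.12,-0.03,0,0,0]],
  ],
)

```text
t: 17.28
tool_pos: [0.5373, -0.2466, 0.2792]
orientation: [0.107, 3.132, -0.0]
force: [10.7, 3.2, 6.1]
opening: 0.0255
gripper_force: 30.2
```

arm_command(
  deltas=[
    [[-1.59,0.16,-0.03,0,0,0],[-1.55,0.43,-0.03,0,0,0]],
  ],
)

```text
t: 17.45
tool_pos: [0.5056, -0.2412, 0.2786]
orientation: [0.108, 3.132, -0.002]
force: [11.0, 0.7, 3.4]
opening: 0.0256
gripper_force: 30.0
```

```bash
python3 st.py; python3 band.py s5
```

```text
17.45 [ 0.5056 -0.2412  0.2786] 0.0912 -109.1 rad -4.245383866829035 resist 10.16869659204012 [11.   0.7  3.4] 0.02556927986642766 30.02056360244751
red 184.13 (560) green 182.00 (5)
s5
176 81 81 80
177 81 80 80
178 80 80 80
179 80 79 79
180 80 79 79
181 78 78 78
182 70 72 72
183 41 49 70
184 27 31 87
185 49 49 91
186 88 88 93
187 98 98 97
188 102 101 101
```

Resistance is now 10.2–10.6 N, up from about 7 N when free. The integrated green in the side view has started to shrink but is still present, so white is gone. I'll release and check.

arm_command(
  deltas=[
    [[0,0,0,0,0,0],[0,0,0,0,0,0],[0,0,0,0,0,0],[0,0,0,0,0,0]],
  ],
  gripper=0.1,
)

```text
t: 17.83
tool_pos: [0.5032, -0.2408, 0.2758]
orientation: [-0.109, -3.138, -0.001]
force: [-0.1, 0.0, 0.4]
opening: 0.0477
gripper_force: 0.0
```

arm_command(
  deltas=[
    [[0,0,2,0,0,0],[0,0,3,0,0,0],[0,0,3,0,0,0],[-2,-2,2,0,0,0],[-3,-2,0,0,0,0],[-3,-2,0,0,0,0],[0,0,0,0,0,0],[0,0,0,0,0,0]],
  ],
)

```text
t: 18.5
tool_pos: [0.4223, -0.3019, 0.3763]
orientation: [-0.114, -3.139, -0.0]
force: [1.0, 0.3, -0.0]
opening: 0.0511
gripper_force: 0.0
```

```bash
python3 st.py
python3 - <<'E'
from h import *
Is=[eyes.read_camera('side').astype(float) for _ in range(4)]
S=np.mean(Is,0);cv2.imwrite('pics/s6.png',S.astype(np.uint8))
for n,I in [(k,cv2.imread(f'pics/{k}.png').astype(float)) for k in('side0','s1','s3','s4','s5')]+[('s6',S)]:
    P=I[176:189,314:325].mean(1);g=P[:,1]-P[:,0]+.5;print(n,g.round(1),g.sum().round(1))
W=eyes.read_camera('wrist');cv2.imwrite('pics/wH.png',W)
a=cv2.resize(S[130:230,270:370].astype(np.uint8),(400,400),interpolation=cv2.INTER_CUBIC);w=cv2.resize(W[0:400,120:520],(400,400))
cv2.imwrite('pics/c7.png',np.hstack([a,w]))
E
```

```text
18.5 [ 0.4223 -0.3019  0.3763] 0.1855 -127.6 rad -0.8230298902481898 resist 0.6089371838342974 [ 1.   0.3 -0. ] 0.05111339731154097 0.0
side0 [-0.1  0.2  0.1  2.   9.1  8.   3.1  0.6  0.  -0.   0.2  0.   0.2] 23.6
s1 [ 0.2  0.   0.7  2.3  9.8  8.6  2.9  0.3  0.1 -0.   0.3  0.1  0.2] 25.6
s3 [ 0.1 -0.3 -0.5 -0.1 -0.1  1.1  7.9  8.9  3.8  0.3  0.1  0.   0. ] 21.2
s4 [-0.3 -0.3 -0.2 -0.  -0.   0.6  6.5  9.4  3.8  0.6 -0.1  0.   0.2] 20.0
s5 [-0.  -0.2 -0.  -0.2  0.1  0.1  2.7  6.   2.9  0.8  0.   0.2  0.1] 12.4
s6 [-0.1 -0.2 -0.1 -0.1 -0.1  0.2  2.8  5.9  3.   0.7 -0.   0.   0.2] 12.3
```

View pics/c7.png

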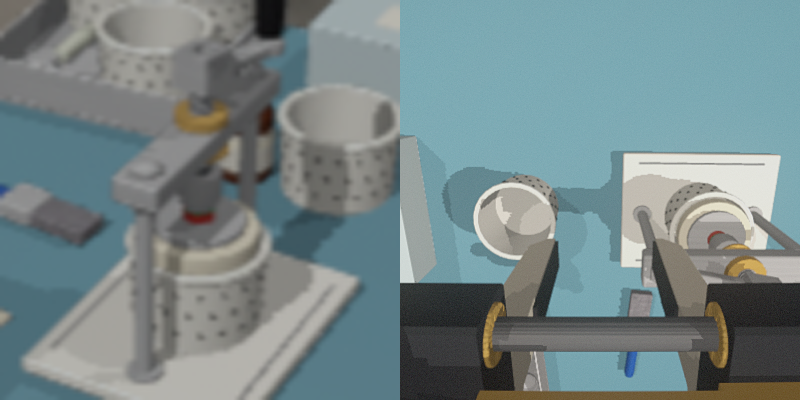

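Run:
```python
import cv2,numpy as np
I=cv2.imread('pics/wH.png')
for k in range(-3,16):
    print(k,[tuple(int(x) for x in I[238+k,435+k+o]) for o in(-4,-2,0,2,4)])
P=I[225:262,425:462].astype(int);b,g,r=P[...,0],P[...,1],P[...,2]
m=(g>r+6)&(g>b+3);ys,xs=np.nonzero(m);print('green px',[(int(x)+425,int(y)+225,tuple(P[y,x].tolist())) for x,y in zip(xs,ys)])
```

```text
-3 [(140, 145, 154), (51, 59, 128), (46, 64, 122), (83, 95, 102), (106, 109, 111)]
-2 [(61, 66, 130), (58, 70, 125), (78, 96, 88), (107, 109, 111), (110, 113, 115)]
-1 [(56, 63, 125), (86, 101, 90), (105, 110, 109), (105, 112, 113), (104, 109, 111)]
0 [(84, 96, 95), (101, 105, 106), (104, 110, 114), (102, 110, 113), (104, 110, 110)]
1 [(101, 105, 107), (104, 107, 113), (111, 112, 116), (106, 107, 112), (110, 109, 115)]
2 [(102, 108, 110), (107, 111, 116), (106, 113, 115), (111, 112, 115), (108, 112, 113)]
3 [(102, 103, 108), (106, 111, 114), (106, 110, 114), (112, 117, 118), (107, 109, 113)]
4 [(108, 109, 111), (106, 111, 113), (106, 111, 115), (116, 121, 124), (130, 136, 140)]
5 [(104, 109, 112), (105, 110, 111), (115, 119, 123), (145, 150, 152), (147, 151, 156)]
6 [(104, 108, 113), (119, 120, 123), (146, 149, 154), (147, 152, 156), (149, 151, 157)]
7 [(121, 125, 131), (144, 152, 153), (146, 152, 157), (147, 153, 157), (134, 144, 151)]
8 [(146, 150, 154), (147, 150, 154), (150, 153, 157), (123, 133, 142), (77, 110, 132)]
9 [(148, 152, 156), (144, 152, 157), (103, 124, 139), (72, 115, 140), (75, 129, 163)]
10 [(139, 143, 146), (92, 115, 132), (79, 116, 135), (81, 132, 159), (88, 134, 163)]
11 [(97, 111, 117), (95, 109, 117), (98, 119, 131), (104, 122, 137), (98, 116, 128)]
12 [(110, 113, 117), (102, 107, 109), (109, 112, 116), (107, 112, 114), (105, 106, 111)]
13 [(110, 113, 115), (108, 111, 115), (104, 110, 111), (108, 112, 114), (106, 110, 112)]
14 [(107, 111, 115), (106, 109, 112), (111, 115, 119), (111, 116, 120), (107, 113, 117)]
15 [(112, 116, 120), (106, 111, 116), (109, 112, 116), (107, 113, 116), (107, 111, 115)]
green px [(433, 236, (78, 96, 88)), (432, 237, (86, 101, 90))]
```

The wrist view agrees: there is a thin green line at (432–433, 236–237) between red and the housing, with no white. The crank is on the screw and the gripper is clear.

```bash
python3 -c "
from plant import ticket
print(ticket.close_job())"
```

```text
the job is handed in; nothing more can be done
None
```

I handed the job in: the crank is seated fully down on the screw and wound about 1.3 turns clockwise, white is gone, and a thin strip of green (roughly 1 mm, about 250–280 N by my estimate) still shows above the red.

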